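# Snap the hose clip shut with the pliers

### The job

The black snap clip round the water filter's slanted outlet pipe is still open. Pick up the pliers, squeeze the clip's two ears together with them just until the clip snaps shut and stays shut, without crushing it and without your fingers touching it, then lay the pliers back flat on the cork trivet and let go. Leave the other kitchen things where they are.

Things in the scene. Friction and masses are not known exactly. Their poses are not given: they have to be found in the camera images.
- filter: White bench water filter, fixed: plinth 170 x 130 x 30 mm, lying white cylinder at its far side, top at 118 mm. Origin on the counter right below the clip's centre, z up, x to the cylinder. A steel pipe 24 mm thick stands up from it leaning 0.35 rad to -x; the clip's centre is on the pipe 120 mm above the counter, the pipe's end 33 mm further along the pipe.
- clip (a joint): Swivel of the whole clip about the pipe, rad, -0.6 to 0.6, starts within 0.25, 0 = ears point to the filter's -x; grows counter-clockwise seen from the pipe's end. Stiff (0.05 Nm, 1.4 N at the ears): a one-sided push only turns the clip.
- clip_shut (a joint): How far the right half has closed on the left, rad: 0 open, 0.28 hard stop. A light spring opens it. Outer faces at the ear points are 30 mm apart at 0, 15 mm at the stop. Resistance peaks at 10 to 14 N on each ear near 0.05, then falls off; the steel tongue rides over the bar at 0.14 and from about 0.19 pulls it on to latch at 0.25. Let go earlier, it opens. Over 30 N an ear is crushed.
- ear_left (a point): Middle of the left (+y) ear's outer part, 38 mm out from the pipe's axis. Ears: black plates 32 mm long, 4 mm thick, 14 mm high, ends 45 mm from the axis, lips 4 mm outwards are look only. Frame: z along the pipe (leaning 0.35 rad), -x outwards along the middle line of the open clip, turned by the swivel.
- ear_right (a point): Middle of the right (-y) ear, likewise; its frame turns with the right half. The steel tongue and bar of the latch lie 15 to 29 mm from the pipe's axis, 6 to 17 mm above (along z) the ears' mid plane.
- trivet: Cork block 70 x 100 x 20 mm fixed on the counter, origin at the middle of its underside, z up. The pliers lie across it, jaws to its +x side, handles overhanging its -x side.
- pliers: Steel pliers, black rubber handles, 175 mm long, 16 mm thick, about 120 g, lying flat. Origin on the pivot axis at the underside; z along the pivot (up as found); x to the jaws along the middle line when pliers_shut is 0. At pliers_shut = q the middle line is this x turned by -q/2 about z. Jaws reach 58 mm ahead of the pivot, handles 115 mm behind. Mass centre 25 mm behind it.
- pliers_shut (a joint): Closing angle of the two halves, rad: 0 fully open (as found, held by a spring), 0.60 jaws parallel, 0.72 stop. The spring takes about 10 N on each grip at 0 and 12 N at 0.60; hold the handles a little squeezed to carry the pliers; let go, they open.
- grip_left (a point): Middle of the left (+y) handle's grip, mid height: rubber piece 46 mm long, 8 mm wide, 16 mm high, 55 mm behind the pivot. Outer faces of the two grips are 64 mm apart at pliers_shut 0 and 31 mm at 0.60, parallel at 0.06. One finger pad goes here, from above.
- grip_right (a point): Middle of the right (-y) handle's grip, likewise.
- jaw_left (a point): Tip of the left (+y) jaw, on its inner face, mid height (8 mm above the underside), 58 mm ahead of the pivot. Jaws are straight for 50 mm, 8 mm wide, 12 mm high. The tips' inner faces are 48 mm apart at pliers_shut 0 and 13 mm at 0.60.
- jaw_right (a point): Tip of the right (-y) jaw, likewise.
- tub: Round white plastic tub, 100 mm wide, 60 mm high, a bystander; origin at the middle of its underside.
- egg_cup: White china egg cup, 50 mm wide, 60 mm high, a bystander; origin at the middle of its underside.
- cutter: Round steel biscuit cutter, 64 mm wide, 30 mm high, a bystander; origin at the middle of its underside.
- spoon: Wooden spoon, 220 mm long, lying, a bystander; origin at the middle of its underside.
- spice_jar: Glass jar with steel lid, 48 mm wide, 90 mm high, a bystander; origin at the middle of its underside.
- shaker: Glass shaker with steel lid, 40 mm wide, 85 mm high, a bystander; origin at the middle of its underside.
- coaster: Round wooden coaster, 70 mm wide, 12 mm high, a bystander; origin at the middle of its underside.
Not all that is in view belongs to the job. Several things have the shape of the pliers; the one meant has the colours described above.

How it is judged:
By the outcome, as a careful person would: the job done as asked, in the order asked, and still so for the second after the job is handed in, with the robot touching nothing.
It also fails if it takes over 61 s, if anything falls off the work surface, if the arm or the gripper's body presses on something with over 40 N, if the wrist force passes 120 N, or if a joint passes its speed limit or range.

### The arm

A 6-joint arm with a two-finger parallel gripper is mounted at the origin on the work surface. World frame = base frame: x ahead of the robot, y to its left, z up, the work surface at z = 0. Lengths are in mm, angles in rad, forces in N, time in s.
With the tool pointing down it reaches from about 300 to 775 mm from the base axis. Payload 14.6 kg.
Tool frame: the origin (TCP) lies on the centre line of the jaws, within the pads' length; the fingertips stand 19 mm ahead of it and the grasp point (between the pads) is the TCP (bot.tip_reach is the distance from the TCP to the fingertips, in mm); z points along the fingers, y is the line along which they close (so a half turn about z gives the same grasp; the last joint's range is limited). The gripper opens to 85 mm and grips with 20 to 120 N. Pads are 22 mm wide; open, the fingers measure 114 mm over their backs; the gripper's body (76 mm by 85 mm) begins 54 mm behind the grasp point. The pads swing forward as they close: fully open they stand 13 mm farther back than shut.
Start: joints at [-1.237, 0.3, 1.521, -0, 1.321, -0.067], TCP at [214.578, -506.405, 220.481] pointing down, gripper open.
Joint ranges: [-3.03, 3.03], [-0.79, 2.21], [0.23, 2.52], [-1.04, 4.18], [0, 3.07], [-2.55, 2.55]. Speed limits (rad/s): [2.22, 2.22, 2.57, 3.14, 3.14, 3.14].

### API

Orientations are given as a unit quaternion [w, x, y, z].
In Python, from rig import bot gives the robot as it stands. Calls block until the motion is done:
- bot.move_to(position, orientation): joint-space move of the TCP to a pose.
- bot.servo_line(position, attitude=None, speed=150, until_force=None): straight line of the TCP; attitude=None keeps the orientation; speed is the mean speed in mm/s. With until_force (N) it stops when the force on the tool has changed by that much, and returns True; else False.
- bot.move_joints(angles): joint-space move.
- bot.move_gripper(opening, grip_force=None): finger opening in mm; grip_force is the grip in N (None keeps the last); returns when the fingers have stopped.
- bot.dwell(seconds).
- bot.ik(position, orientation): joint angles nearest the present ones, or None.
- bot.read_state(): the state.
- bot.read_camera(name): name is "scene" or "top"; returns a dict with "image" (480x640x3 uint8, blue, green, red), "depth" (480x640 float32, mm along the optical axis (not along the pixel's ray), 0 where there is no reading), "fovy" (degrees; the focal length in pixels is half the picture's height over the tangent of half this angle, whatever the lens; pixels are square), "cx", "cy" (the principal point, pixels), "k1" (the pictures are not rectified: a ray, as slopes to the right and down, at radius r is drawn at 1 + k1 r^2 times it, then the intrinsics apply), "eye" and "attitude" of the camera in the world. Camera axes: x right, y down, z forward; pixel columns grow to the right and rows downward; lengths in mm; the calibration is good to about 2 mm. A picture is of the moment at which its call begins.
A pose or a line that the arm cannot do raises bot.MotionError and nothing moves.
- bot.finish_job(): hands the job in; it is judged then, once.
The state is a dict: "clock": time; "joint_positions": joint angles; "qvel": joint speeds; "effort": joint torques, N m; "ee_pos": TCP position; "tool_rot": TCP orientation; "ft_force": force on the tool from outside, world axes, zero at the start; "moment": the same for the moment, N m; "grip_width": finger opening in mm; "grip_force": force on a finger pad.
Only numpy, scipy, OpenCV 4.12 (cv2) and the standard library are available. Lean on these libraries where they do the work, as an engineer would, in place of code of your own. Each camera call takes 0.05 s, during which the arm holds its last target. There are 200 camera calls.

## Working session

There is one attempt and no reset: what is moved stays moved. The work goes in short steps, each a Python script; the robot and the scene stay as the last script left them, time stands still between calls to the robot, and variables do not carry over. Pictures are saved under pics/ and viewed, at most 10 in all, crops included, and the job is handed in when it is done.

```bash
ls; mkdir -p pics; python3 - <<'E'
from rig import bot
import cv2,numpy as np,pickle
for n in("scene","top"):
    c=bot.read_camera(n); pickle.dump(c,open(n+".pkl","wb")); cv2.imwrite(f"pics/{n}0.png",c["image"])
    print(n,c["fovy"],c["cx"],c["cy"],c["k1"],c["eye"],c["attitude"],(c["depth"]>0).mean())
s=bot.read_state();print(s["clock"],s["tool_rot"],s["ft_force"],s["grip_width"])
E
```

```text
pics
scene 57.35501578612274 316.71718511631406 244.5678965806072 -0.012708286195958915 [1365.07776608   80.03731391  683.20210206] [-0.29204753  0.55252011  0.69079724 -0.36363298] 0.9959212239583334
top 49.430501413108125 318.22630208113077 238.97897802534925 -0.09898123345943538 [ 264.28539531  -88.38179909 1571.82618727] [-0.05965056  0.70718639 -0.70257003  0.05219751] 0.9959733072916667
0.1 [-4.90120168e-04  9.79989385e-01  1.99049143e-01 -5.95602392e-05] [-0.16215419  0.08531153  0.19295555] 85.83637333904834
```

View pics/scene0.png

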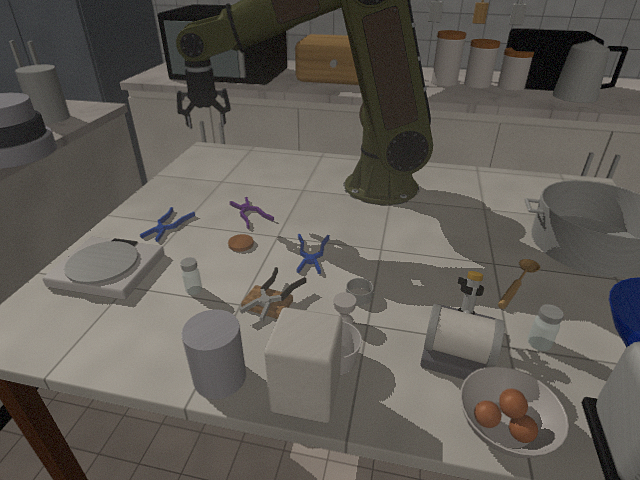

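View pics/top0.png

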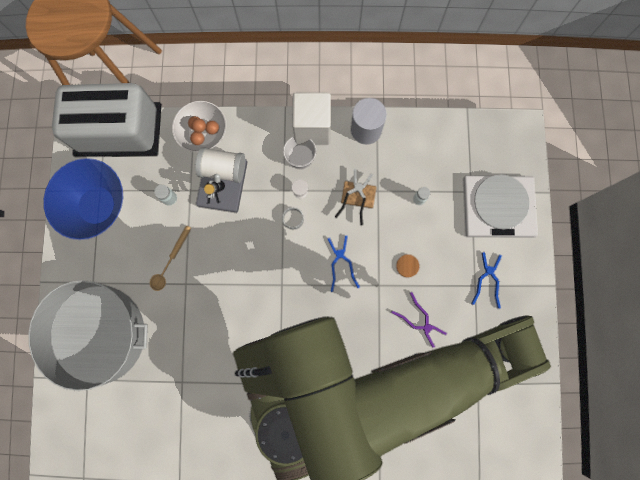

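The scene view has the steel pliers with black handles on the trivet at about (270,297) and the filter pipe with clip at (470,288). In the top view they are at (358,195) and (213,187). I'll zoom into both.

```bash
cat > h.py <<'E'
import numpy as np,cv2,pickle
from scipy.spatial.transform import Rotation as R
def rot(q): return R.from_quat([q[1],q[2],q[3],q[0]])
def quat(r): q=r.as_quat(); return [q[3],q[0],q[1],q[2]]
def cam(c):
    f=240/np.tan(np.radians(c["fovy"])/2)
    return np.array([[f,0,c["cx"]],[0,f,c["cy"]],[0,0,1.]]),np.array([c["k1"],0,0,0.])
def rays(c,px):
    K,D=cam(c); p=cv2.undistortPoints(np.float64(px).reshape(-1,1,2),K,D).reshape(-1,2)
    return rot(c["attitude"]).apply(np.c_[p,np.ones(len(p))])   # unit depth along the optical axis
def plane(c,px,z):
    d=rays(c,px); e=np.array(c["eye"]); return e+d*((z-e[2])/d[:,2])[:,None]
def cloud(c):
    v,u=np.mgrid[:480,:640]; px=np.c_[u.ravel(),v.ravel()]
    return (np.array(c["eye"])+rays(c,px)*c["depth"].reshape(-1,1)).reshape(480,640,3)
def proj(c,P):
    K,D=cam(c); r=rot(c["attitude"]).inv(); p=r.apply(np.atleast_2d(P)-np.array(c["eye"]))
    return cv2.projectPoints(p,np.zeros(3),np.zeros(3),K,D)[0].reshape(-1,2)
def tri(c1,p1,c2,p2):
    a,b=rays(c1,[p1])[0],rays(c2,[p2])[0]; e1,e2=np.array(c1["eye"]),np.array(c2["eye"])
    s=np.linalg.lstsq(np.c_[a,-b],e2-e1,rcond=None)[0]; A,B=e1+s[0]*a,e2+s[1]*b
    return (A+B)/2,np.linalg.norm(A-B)
def load(n): return pickle.load(open(n+".pkl","rb"))
E
python3 - <<'E'
from h import *
s,t=load("scene"),load("top")
def crop(c,x,y,w,h,k): return cv2.resize(c["image"][y:y+h,x:x+w],None,fx=k,fy=k,interpolation=cv2.INTER_CUBIC)
a=np.vstack([np.hstack([crop(s,235,260,80,60,5),crop(s,430,262,80,60,5)]),np.hstack([crop(t,320,165,80,60,5),crop(t,185,145,80,60,5)])])
cv2.imwrite("pics/crops.png",a)
E
```

```text
(no output)
```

View pics/crops.png

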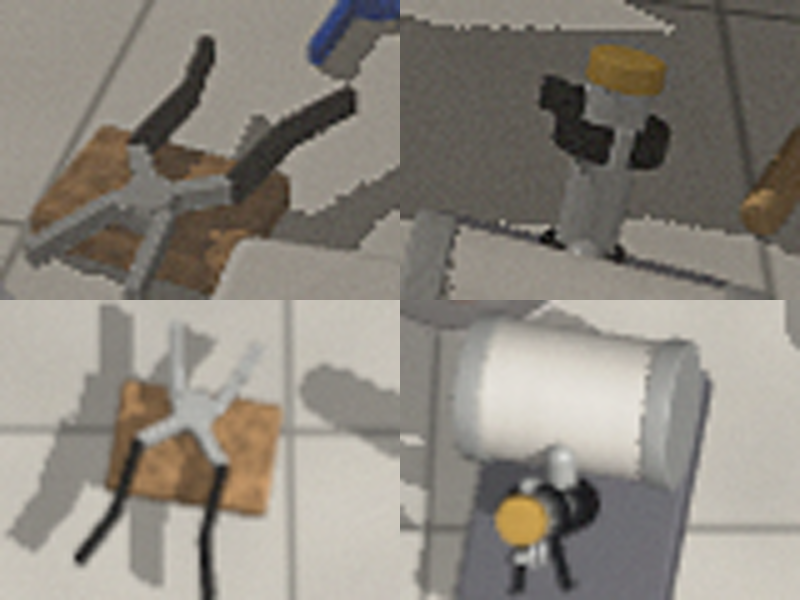

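The crop shows the pivot at about top (358,187). The handles point toward the robot and the jaws away from it. The yellow-capped pipe is at top (209,189), with the open ears pointing toward the robot. Next I'll measure with masks and rays.

```bash
python3 - <<'E'
from h import *
np.set_printoptions(precision=1,suppress=True)
s,t=load("scene"),load("top")
Cs,Ct=cloud(s),cloud(t)
for n,c,C in(("s",s,Cs),("t",t,Ct)):
    hsv=cv2.cvtColor(c["image"],cv2.COLOR_BGR2HSV)
    x,y,w,h={"s":(430,262,80,60),"t":(185,145,80,60)}[n]
    yel=np.zeros((480,640),np.uint8); yel[y:y+h,x:x+w]=cv2.inRange(hsv,(15,120,90),(35,255,255))[y:y+h,x:x+w]
    k,l,st,ce=cv2.connectedComponentsWithStats(yel)
    i=1+st[1:,4].argmax(); m=l==i
    print(n,"cap px",ce[i],st[i],"cloud med",np.median(C[m],0),"zmax",np.percentile(C[m][:,2],[5,50,95]))
    # black ears
    blk=np.zeros((480,640),np.uint8); blk[y:y+h,x:x+w]=cv2.inRange(hsv,(0,0,0),(179,255,45))[y:y+h,x:x+w]
    blk[(C[...,2]<85)]=0
    print(" black",blk.sum()//255); v,u=np.nonzero(blk)
    o=np.argsort(C[v,u,0]); print(np.c_[u,v,C[v,u]][o][:24])
    # cork
    x,y,w,h={"s":(235,260,80,60),"t":(320,165,80,60)}[n]
    ck=np.zeros((480,640),np.uint8); ck[y:y+h,x:x+w]=cv2.inRange(hsv,(5,80,60),(20,255,255))[y:y+h,x:x+w]
    print(" cork z",np.percentile(C[ck>0][:,2],[10,50,90]))
    if n=="t":
        v,u=np.nonzero(ck); P=plane(t,np.c_[u,v],20)[:,:2].astype(np.float32); print(" cork rect",cv2.minAreaRect(P))
        z=Ct[...,2]; box=np.zeros((480,640),bool); box[150:235,325:385]=1
        m=box&(z>26)&(z<60); print(" pliers z",np.percentile(z[m],[5,50,95]),m.sum())
        hb=(m&(hsv[...,2]<70)).astype(np.uint8)
        k,l,st,ce=cv2.connectedComponentsWithStats(hb); print(st[1:],ce[1:])
        sb=(m&(hsv[...,2]>110)).astype(np.uint8); print(" steel",sb.sum())
        out=np.zeros((480,640,3),np.uint8); out[hb>0]=(0,0,255); out[sb>0]=(255,255,255);out[(ck>0)]=(0,100,100)
        a=cv2.resize(out[150:235,320:390],None,fx=7,fy=7,interpolation=cv2.INTER_NEAREST)
        cv2.imwrite("pics/mask.png",a)
        # cylinder & plinth
        f=np.zeros((480,640),bool); f[140:220,190:250]=1
        w_=f&(Ct[...,2]>80)&(hsv[...,2]>120); Q=Ct[w_]; print(" cyl",cv2.minAreaRect(Q[:,:2].astype(np.float32)),np.percentile(Q[:,2],98))
        pl=f&(Ct[...,2]>22)&(Ct[...,2]<38); v,u=np.nonzero(pl); print(" plinth z",np.median(Ct[pl][:,2]),"rect",cv2.minAreaRect(plane(t,np.c_[u,v],30)[:,:2].astype(np.float32)))
E
```

```text
s cap px [474.6 275.5] [467 271  16  10 121] cloud med [644.  234.6 150.5] zmax [145.3 150.5 155.1]
 black 191
[[460.  277.  604.  215.4 113.8]
 [459.  278.  605.6 213.6 112.1]
 [460.  279.  606.1 215.9 110.3]
 [458.  279.  606.1 212.  109.6]
 [459.  279.  606.2 214.  110. ]
 [459.  280.  606.3 214.4 107.5]
 [459.  277.  606.8 212.9 115.6]
 [460.  278.  606.9 215.3 113.5]
 [462.  278.  607.  219.2 114.2]
 [458.  281.  607.9 212.6 105.8]
 [461.  278.  608.  217.1 114.6]
 [460.  281.  608.8 216.4 107.1]
 [460.  280.  609.2 215.8 110. ]
 [459.  283.  609.3 215.3 102. ]
 [459.  281.  609.6 214.3 107.4]
 [461.  280.  609.8 217.7 110.9]
 [458.  282.  610.4 212.7 105.1]
 [461.  279.  610.8 217.  114.2]
 [460.  282.  611.3 216.4 106.5]
 [458.  283.  611.8 212.9 103.5]
 [459.  282.  611.8 214.4 106.5]
 [462.  279.  613.1 218.5 116.3]
 [460.  283.  613.3 216.5 105.4]
 [463.  279.  615.  220.1 118. ]]
 cork z [10.3 19.5 21.5]
t cap px [208.8 188.5] [204 184  10  10  78] cloud med [633.3 237.2 151.1] zmax [145.8 151.1 157.5]
 black 32
[[ 219.   183.   264.3  -88.4 1571.8]
 [ 208.   202.   602.6 
[... 668 characters left out ...]
   188.   640.5  215.7  130.5]
 [ 217.   188.   641.   219.   128.9]
 [ 217.   187.   643.2  218.5  131.6]
 [ 218.   187.   645.2  217.2  124.1]
 [ 218.   186.   647.6  216.9  126.1]]
 cork z [15.3 20.1 26.1]
 cork rect ((651.4804077148438, -192.6887969970703), (97.81533813476562, 69.40876007080078), 80.63897705078125)
 pliers z [27.2 34.2 40.6] 387
[[335 193  13  24  45]
 [360 198   5  27  46]] [[342.4 204.7]
 [361.4 210.8]]
 steel 250
 cyl ((506.7142639160156, 114.41645812988281), (613.8753662109375, 150.83973693847656), 26.108327865600586) 155.6907790353774
 plinth z 29.730202110579512 rect ((711.89501953125, 250.9866943359375), (185.03677368164062, 217.59141540527344), 81.98085021972656)
```

View pics/mask.png

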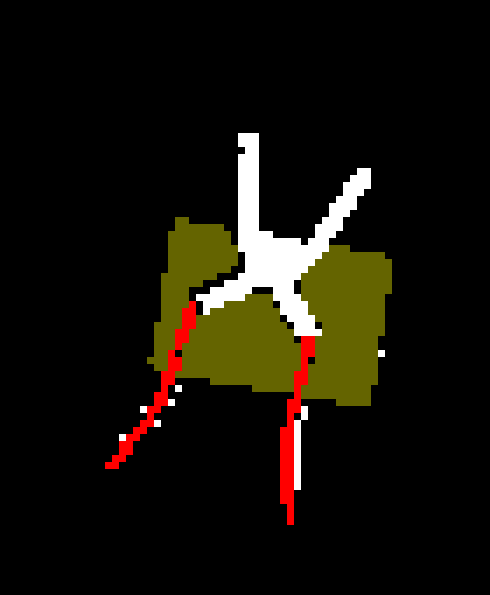

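The mask shows both jaws (tips near (355,169) and (372,175)), the handles (ends near (336,216) and (361,225)), and the cork block with the right size. Next I'll refine the pliers axis, filter yaw, pipe axis and ear direction.

```bash
python3 - <<'E'
from h import *
np.set_printoptions(precision=1,suppress=True)
s,t=load("scene"),load("top")
Ct=cloud(t); hsv=cv2.cvtColor(t["image"],cv2.COLOR_BGR2HSV); V=hsv[...,2]; z=Ct[...,2]
box=np.zeros((480,640),bool); box[150:235,325:385]=1
m=box&(z>26)&(z<60)
hb=(box&(V<55)).astype(np.uint8); k,l,st,ce=cv2.connectedComponentsWithStats(hb); print("blk",st[1:])
big=[i for i in range(1,k) if st[i,4]>30]
ends=[];fr=[]
for i in big:
    v,u=np.nonzero(l==i); P=plane(t,np.c_[u,v],36)[:,:2]; o=P[:,0].argsort(); ends.append(P[o[:5]].mean(0)); fr.append(P[o[-5:]].mean(0))
print("handle rear ends",ends,"front",fr)
sb=(m&(V>110)).astype(np.uint8); k,l,st,ce=cv2.connectedComponentsWithStats(sb); i=1+st[1:,4].argmax()
v,u=np.nonzero(l==i); P=plane(t,np.c_[u,v],34)[:,:2]
L=P[(u<358)&(v<182)];Rr=P[(u>364)&(v<186)]
tips=[]
for Q in(L,Rr):
    c=Q.mean(0); d=np.linalg.svd(Q-c)[2][0]; d*=np.sign(d[0]); e=(Q-c)@d; tips.append(c+d*(e.max()+1)); print("jaw dir deg",np.degrees(np.arctan2(d[1],d[0])),"tip",tips[-1])
mt,mh=np.mean(tips,0),np.mean(ends,0); d=mt-mh; print("mid tips",mt,"mid ends",mh,"len",np.linalg.norm(d),"yaw",np.degrees(np.arctan2(d[1],d[0])), "tipgap",np.linalg.norm(tips[0]-tips[1]))
# pipe
capT,capS=(208.8,188.5),(474.6,275.5)
print("cap tri",tri(t,capT,s,capS))
# filter yaw
print("plinth R edge",[plane(t,[(246,161),(237,205)],30)[:,:2]]); a,b=plane(t,[(246,161),(237,205)],30)[:,:2]; print(np.degrees(np.arctan2(*(a-b)[1::-1])))
w=np.zeros((480,640),np.uint8); w[145:183,190:250]=((V>150)&(z>60))[145:183,190:250]
v,u=np.nonzero(w); print("cyl",cv2.minAreaRect(plane(t,np.c_[u,v],90)[:,:2].astype(np.float32)),w.sum())
# ears in the top view
for x0,x1 in((203,212),(213,222)):
    sub=255-V[193:206,x0:x1].astype(float); print(V[193:206,x0:x1])
def show(c,x,y,w,h,k): return cv2.resize(c["image"][y:y+h,x:x+w],(400,400),interpolation=cv2.INTER_CUBIC)
cv2.imwrite("pics/ears.png",np.hstack([show(t,198,175,32,32,0),show(s,452,265,32,32,0)]))
E
```

```text
blk [[335 193  13  24  37]
 [360 198   5  27  39]]
handle rear ends [array([ 582.1, -124.7]), array([ 561.8, -199.1])] front [array([ 647.2, -156.1]), array([ 632. , -207.4])]
jaw dir deg -0.7930265326940712 tip [ 728.1 -182.3]
jaw dir deg -32.31661615635747 tip [ 712.7 -233.9]
mid tips [ 720.4 -208.1] mid ends [ 572.  -161.9] len 155.50430050405888 yaw -17.285974130620424 tipgap 53.87895334368609
cap tri (array([635. , 237.5, 145.7]), np.float64(2.5637590536796466))
plinth R edge [array([[752.8, 153.5],
       [613.6, 176.5]])]
-9.395649236023047
cyl ((725.1144409179688, 220.2743377685547), (110.92800903320312, 146.985595703125), 1.9591755867004395) 1036
[[111 113 116 145 172 176 176 175 176]
 [114 111 111 113 104  89  93  97 165]
 [112 116 110 106  80 108 114 135 199]
 [110 112 113  89  99 162 180 178 180]
 [113 111 111  97  93 142 154 148 161]
 [112 109 115 113  86  53  31 103 138]
 [112 113 114 114  83  51  41 102 112]
 [111 111 114 112  79  44  49 103 111]
 [113 114 113 116  79  47  50 102 114]
 [114 112 112 101  70  41  56 106 113]
 [112 114 114  90  69  72  82 107 109]
 [113 111 112 111 101 108 113 115 113]
 [107 107 111 113 110 108 109 111 110]]
[[140  96  47  36  92 114 112 114 115]
 [190 120  47  34  63 106 111 115 112]
 [188 121  48  32  61 107 113 114 114]
 [169 114  64  39  47 106 112 113 113]
 [149 122  86  52  34  93 112 113 114]
 [116 114 102  60  31  66 109 111 114]
 [113 112 114  67  31  58 106 113 113]
 [114 113 115  74  49  46  97 106 113]
 [113 116 114  83  53  31  72  91 113]
 [113 112 113 102  65  49  77  99 113]
 [112 112 111 117  97  88 110 112 115]
 [113 112 113 114 113 114 113 115 115]
 [114 113 113 112 111 115 114 114 116]]
```

View pics/ears.png

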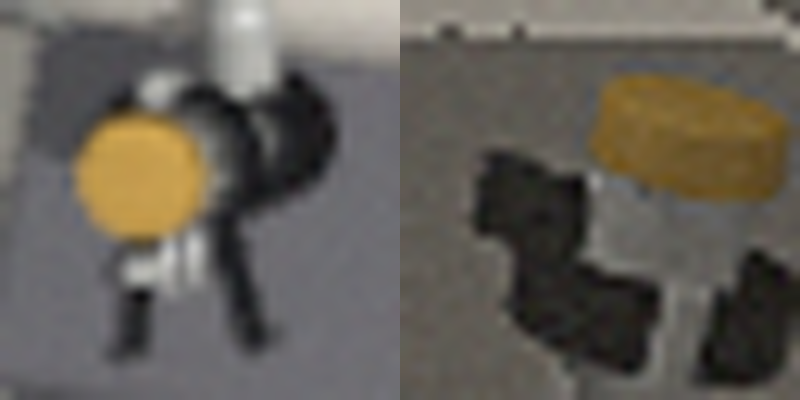

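The left half shows the ear ends at about top (208.6,203) and (218,202.5), with the steel latch between them. The right half shows the two ears and the cap from the front. Next I'll compute the clip frame and check reachability.

```bash
python3 - <<'E'
from h import *
from rig import bot
np.set_printoptions(precision=2,suppress=True)
s,t=load("scene"),load("top")
print("hub",plane(t,[(358,186.8)],36))
V=cv2.cvtColor(t["image"],cv2.COLOR_BGR2HSV)[...,2].astype(float)
# plinth edges, subpixel crossing of the step plinth->counter
pr=[]
for r in range(176,208,2):
    row=V[r,232:256]; g=np.diff(row); 
    i=g.argmax(); pr.append((232+i+.5,r))
pr=np.float64(pr); P=plane(t,pr,30)[:,:2]
vx,vy,_,_=cv2.fitLine(P.astype(np.float32),cv2.DIST_HUBER,0,.1,.01).ravel(); print("R edge yaw",np.degrees(np.arctan(vy/vx)),pr[:,0])
pb=[]
for u in range(202,236,2):
    col=V[203:216,u]; g=np.abs(np.diff(col)); pb.append((u,203+g.argmax()+.5))
pb=np.float64(pb); P=plane(t,pb,30)[:,:2]
vx,vy,_,_=cv2.fitLine(P.astype(np.float32),cv2.DIST_HUBER,0,.1,.01).ravel(); print("B edge yaw",np.degrees(np.arctan(-vx/vy)),pb[:,1],P[::8])
capt=plane(t,[(208.8,188.5)],151)[0]
a,b=plane(t,[(208.5,202.8),(218,202.3)],111)
c,d=plane(t,[(209,198),(217,198)],116)
print("cap",capt,"ear ends",a,b,"ear inner",c,d)
e1,_=tri(t,(218,202.3),s,(460,278)); print("right ear end tri",e1)
print("scene ends proj of top cast",proj(s,[a,b,capt]))
E
```

```text
hub [[ 670.48 -190.73   36.  ]]
R edge yaw -9.119346 [244.5 244.5 243.5 243.5 242.5 242.5 242.5 241.5 241.5 240.5 240.5 240.5
 239.5 239.5 239.5 238.5]
B edge yaw -8.463757 [207.5 207.5 207.5 208.5 208.5 208.5 208.5 209.5 209.5 209.5 210.5 210.5
 210.5 211.5 211.5 211.5 212.5] [[605.53 283.7 ]
 [599.44 234.2 ]
 [590.29 184.87]]
cap [633.71 237.6  151.  ] ear ends [601.55 245.78 111.  ] [603.09 218.11 111.  ] ear inner [614.59 243.8  116.  ] [614.63 220.49 116.  ]
right ear end tri [603.07 217.06 110.78]
scene ends proj of top cast [[474.82 279.37]
 [461.09 277.98]
 [475.85 272.98]]
```

```bash
cat >> h.py <<'E'
def tool(Rw,flip):  # pliers frame rotation -> tool rotation (tool z = -pliers z)
    return Rw*R.from_euler("x",np.pi)*R.from_euler("z",np.pi*flip)
YAWP=np.radians(-17); PIV=np.array([666.,-191.,28.])   # pivot at mid height
BACK=69.; UP=4.                                         # TCP in pliers frame (-BACK,0,UP)
RP=R.from_euler("z",YAWP)
RC=R.from_euler("z",-.157)*R.from_euler("y",-.35)*R.from_euler("z",.205)
C0=np.array([645.,235.2,120.])
def atclip(r,up=0,lat=0,tip=58.):   # TCP for jaw tips r mm from the pipe axis
    return C0+RC.apply([-r-tip-BACK,lat,UP+up])
E
python3 - <<'E'
from h import *
from rig import bot
np.set_printoptions(precision=2,suppress=True)
print("ear ends mid pred",C0+RC.apply([-45,0,7]),"X",RC.apply([1,0,0]))
g=PIV+RP.apply([-BACK,0,UP]); print("grasp",g)
for f in(0,1):
    for n,p,r in(("g",g,RP),("g+",g+[0,0,110],RP),("c",atclip(38),RC),("c-",atclip(90),RC),("c+",atclip(90)+[0,0,60],RC)):
        q=bot.ik(p,quat(tool(r,f))); print(f,n,p,None if q is None else np.array(q))
E
```

```text
ear ends mid pred [600.32 233.   111.47] X [0.94 0.06 0.34]
grasp [ 600.01 -170.83   32.  ]
0 g [ 600.01 -170.83   32.  ] [-0.34  0.66  1.45 -0.    1.02  1.53]
0 g+ [ 600.01 -170.83  142.  ] [-0.34  0.53  1.38 -0.    1.23  1.53]
0 c [488.51 225.97  68.36] [ 0.46  0.34  1.9  -0.34  0.63  2.23]
0 c- [439.62 222.99  50.91] [ 0.5   0.3   2.02 -0.4   0.57  2.34]
0 c+ [439.62 222.99 110.91] [ 0.5   0.18  1.99 -0.33  0.72  2.25]
1 g [ 600.01 -170.83   32.  ] [-0.34  0.66  1.45 -0.    1.02 -1.61]
1 g+ [ 600.01 -170.83  142.  ] [-0.34  0.53  1.38 -0.    1.23 -1.61]
1 c [488.51 225.97  68.36] [ 0.46  0.34  1.9  -0.34  0.63 -0.91]
1 c- [439.62 222.99  50.91] [ 0.5   0.3   2.02 -0.4   0.57 -0.81]
1 c+ [439.62 222.99 110.91] [ 0.5   0.18  1.99 -0.33  0.72 -0.89]
```

```bash
sed -i 's/C0=np.array.*/C0=np.array([646.,234.7,120.])/' h.py; python3 - <<'E'
from h import *
from rig import bot
np.set_printoptions(precision=2,suppress=True)
g=PIV+RP.apply([-BACK,0,UP]); q=quat(tool(RP,1))
bot.move_to(g+[0,0,110],q)
bot.move_gripper(85,20)
bot.servo_line(g+[0,0,25],speed=150)
hit=bot.servo_line(g,speed=60,until_force=6)
s=bot.read_state();print("hit",hit,s["ee_pos"],s["ft_force"],s["clock"],s["grip_width"])
if not hit:
    for w in(70,66,63,61,59): 
        bot.move_gripper(w,20); s=bot.read_state(); print(w,s["grip_width"],s["grip_force"],s["ft_force"],s["clock"])
c=bot.read_camera("scene"); cv2.imwrite("pics/grasp.png",cv2.resize(c["image"][200:350,200:400],(800,600),interpolation=cv2.INTER_CUBIC))
E
```

```text
hit False [ 600.02 -170.83   31.87] [-0.82 -0.08  1.17] 3.475 85.23666909833206
70 69.9284625026974 0.0 [-0.04 -0.56  0.42] 3.775
66 66.28686145609652 0.0 [-0.5   0.46 -0.24] 3.9917
63 63.10351681130923 0.0 [ 0.2  -0.29  0.34] 4.2083
61 61.24176141994257 0.0 [-0.23 -0.21 -0.28] 4.425
59 58.97197563495575 0.0 [ 0.17 -0.61 -0.14] 4.6417
```

View pics/grasp.png

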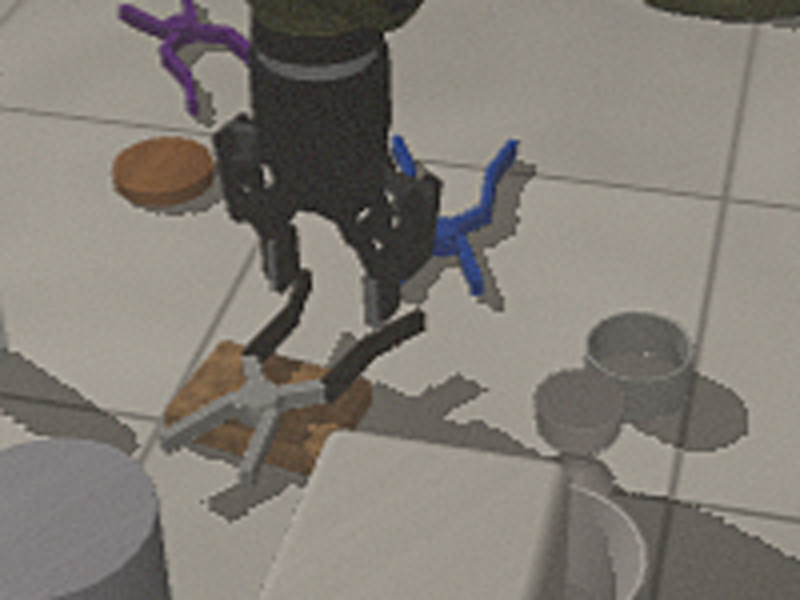

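The fingers are at about crop (285,285) and (380,320), above or behind the handle ends, so they aren't on the grips. I'll compare this with where the TCP should project.

```bash
python3 - <<'E'
from h import *
from rig import bot
np.set_printoptions(precision=1,suppress=True)
s=bot.read_state(); T=rot(s["tool_rot"]); p=s["ee_pos"]; print(p,T.as_matrix(),bot.tip_reach)
c=load("scene")
for l in(-30,30):
  for z in(0,19): print(l,z,(proj(c,p+T.apply([0,l,z]))-[200,200])*4)
print("grips pred",(proj(c,[PIV+RP.apply([-55,y,0]) for y in(28,-28)])-[200,200])*4)
print("pivot",(proj(c,[PIV])-[200,200])*4)
t=load("top"); 
for n,px in (("pivot",(200+262/4,200+392/4)),("lend",(200+418/4,200+320/4)),("rend",(200+303/4,200+277/4)),("ltip",(200+168/4,200+440/4)),("rtip",(200+250/4,200+475/4))): print(n,plane(c,[px],34))
print("pads if over/behind: plane z 15",plane(c,[(271,272),(294,281)],15))
E
```

```text
[ 600.  -170.8   32. ] [[-1.   0.3  0. ]
 [ 0.3  1.  -0. ]
 [-0.  -0.  -1. ]] 19.0
-30 0 [[290.8 306.4]]
-30 19 [[292.5 331.2]]
30 0 [[376.5 338.5]]
30 19 [[377.4 363.6]]
grips pred [[360.8 356.3]
 [280.5 325.7]]
pivot [[265.7 395.5]]
pivot [[ 670.1 -191.5   34. ]]
lend [[ 589.4 -122.2   34. ]]
rend [[ 564.8 -200.    34. ]]
ltip [[ 718.3 -228.6   34. ]]
rtip [[ 734.  -177.1   34. ]]
pads if over/behind: plane z 15 [[ 554.6 -216.3   15. ]
 [ 575.9 -151.8   15. ]]
```

```bash
python3 - <<'E'
from h import *
from rig import bot
np.set_printoptions(precision=1,suppress=True)
c=bot.read_camera("scene"); C=cloud(c); V=c["image"].max(2)
for n,(x0,x1) in(("R",(262,277)),("L",(288,303))):
    m=np.zeros((480,640),bool); m[240:290,x0:x1]=1
    m&=(V<95)&(C[...,2]>38)&(C[...,2]<110)&(C[...,0]<640)
    P=C[m]; v,u=np.nonzero(m)
    for z in(40,45,50,60,75): 
        k=abs(P[:,2]-z)<3; print(n,z,k.sum(),np.median(P[k],0) if k.sum() else "", (u[k].mean(),v[k].mean()) if k.sum() else "")
E
```

```text
R 40 2 [ 612.5 -201.5   38.1] (np.float64(269.0), np.float64(280.0))
R 45 1 [ 585.6 -199.6   47.5] (np.float64(273.0), np.float64(270.0))
R 50 8 [ 591.7 -200.9   50.3] (np.float64(271.75), np.float64(270.375))
R 60 17 [ 595.3 -202.1   60.2] (np.float64(270.0), np.float64(267.5882352941176))
R 75 20 [ 595.5 -202.5   74.6] (np.float64(269.6), np.float64(262.6))
L 40 0  
L 45 0  
L 50 3 [ 616.4 -139.9   50.9] (np.float64(293.6666666666667), np.float64(280.3333333333333))
L 60 17 [ 617.1 -135.    59.9] (np.float64(295.70588235294116), np.float64(277.2352941176471))
L 75 20 [ 618.2 -136.3   74.7] (np.float64(295.0), np.float64(272.35))
```

The pad tips stand at z≈47, about 28 mm higher than the nominal tip reach implied, while xy agrees. I'll open, lower with a force guard, and check again.

```bash
python3 - <<'E'
from h import *
from rig import bot
np.set_printoptions(precision=2,suppress=True)
g=PIV+RP.apply([-BACK,0,UP]); g[2]=6
bot.move_gripper(80,20)
hit=bot.servo_line(g,speed=40,until_force=5)
s=bot.read_state();print("hit",hit,s["ee_pos"],s["ft_force"],s["clock"],s["grip_width"])
for w in(70,66,63,61,59): 
    bot.move_gripper(w,20); s=bot.read_state(); print(w,s["grip_width"],s["grip_force"],s["ft_force"],s["clock"])
    if s["grip_force"]>14: break
c=bot.read_camera("scene"); cv2.imwrite("pics/grasp2.png",cv2.resize(c["image"][230:320,220:340],(800,600),interpolation=cv2.INTER_CUBIC))
E
```

```text
hit False [ 600.15 -170.88    6.18] [-0.1   0.36  0.75] 5.8833 79.88658289078266
70 70.19039228613755 6.373449037782848 [-0.53  0.59  1.36] 6.15
66 65.88243970463503 6.740952373947948 [-0.29  1.95  0.68] 6.3667
63 63.18511116984271 6.867503772955388 [-0.68  2.03  2.4 ] 6.5833
61 61.277359526996655 6.917953756637871 [0.38 2.33 1.68] 6.8
59 59.153387184303455 6.938661737367511 [-0.19  1.49  1.95] 7.0167
```

View pics/grasp2.png

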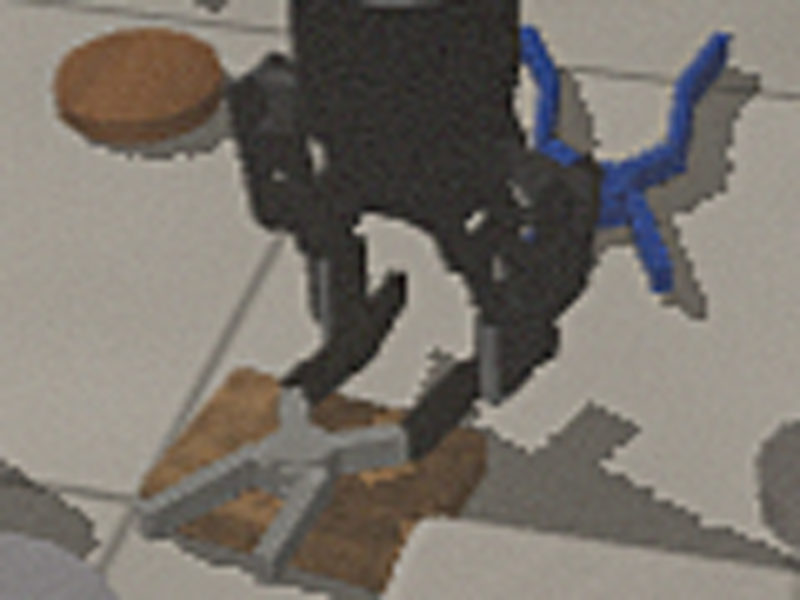

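The pads now hold the handles, but contact began at 70 mm or more with 6.9 N, so they sit on the flared part behind the grips. That agrees with the pivot at about x=670. I'll open, shift 5 mm forward and regrip.

```bash
python3 - <<'E'
from h import *
from rig import bot
np.set_printoptions(precision=2,suppress=True)
bot.move_gripper(80,20)
g=PIV+RP.apply([-BACK+5.5,0,0]); g[2]=7.5
hit=bot.servo_line(g,speed=40,until_force=5)
s=bot.read_state();print("hit",hit,s["ee_pos"],s["ft_force"],s["clock"],s["grip_width"])
for w in(72,69,66,63,61,59): 
    bot.move_gripper(w,20); s=bot.read_state(); print(w,s["grip_width"],s["grip_force"],s["ft_force"],s["clock"])
c=bot.read_camera("scene"); pickle.dump(c,open("sg.pkl","wb"))
c=bot.read_camera("top"); pickle.dump(c,open("tg.pkl","wb"))
E
```

```text
hit False [ 605.53 -172.52    7.56] [ 0.12 -0.45  0.26] 7.7 79.81722336228475
72 71.83296464982746 0.0 [-0.45  1.35 -0.08] 7.95
69 69.1075549373926 2.858738978393376 [-1.44  0.83  1.2 ] 8.1667
66 66.30895881693998 6.774174033198506 [-1.68  1.83  1.99] 8.3833
63 63.06254170978293 7.141465642489493 [-1.12  2.77  2.  ] 8.6
61 60.866580005396884 7.319139784667641 [-0.02  2.62  2.04] 8.8167
59 58.82492785811629 7.427279334515333 [-0.09  2.46  2.02] 9.0333
```

```bash
python3 - <<'E'
from h import *
from rig import bot
np.set_printoptions(precision=2,suppress=True)
bot.move_gripper(80,20)
g=PIV+RP.apply([-BACK+12,0,0]); g[2]=8
hit=bot.servo_line(g,speed=40,until_force=5)
s=bot.read_state();print("hit",hit,s["ee_pos"],s["ft_force"],s["clock"],s["grip_width"])
for w in(69,66,63,61,59): 
    bot.move_gripper(w,20); s=bot.read_state(); print(w,s["grip_width"],s["grip_force"],s["ft_force"],s["clock"])
c=bot.read_camera("scene"); pickle.dump(c,open("sg.pkl","wb"))
C=cloud(c);V=c["image"].max(2)
cv2.imwrite("pics/grasp3.png",cv2.resize(c["image"][240:315,230:330],(800,600),interpolation=cv2.INTER_CUBIC))
E
```

```text
hit False [ 611.7  -174.42    7.93] [ 0.38 -0.32  0.59] 9.7917 79.89701974292807
69 69.09593037748186 0.0 [-0.67 -0.08  0.02] 10.0667
66 66.22987794819312 0.0 [ 0.4   0.8  -0.38] 10.2833
63 63.48918838696588 8.1130154850689 [-0.69  2.    3.51] 10.5
61 61.437804958935 8.599315367464442 [-1.39  2.38  6.58] 10.7167
59 59.03018359852471 9.337876145727932 [-1.48  3.19  8.05] 10.9333
```

View pics/grasp3.png

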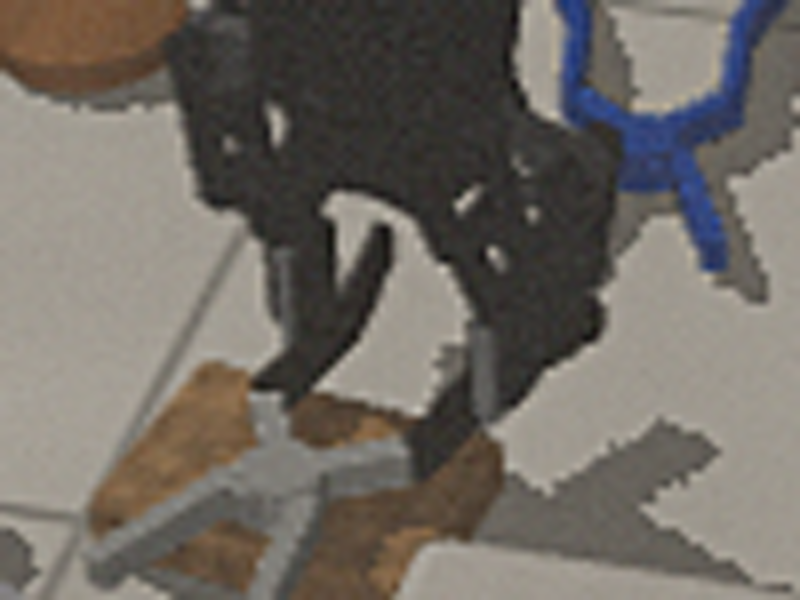

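The pads are now on the straight grips, with contact at 64 mm and 9 N. I'll lift, carry to a standoff above the clip's approach line, and look.

```bash
sed -i 's/^BACK=.*/BACK=60.; UP=-20./; s/^PIV.*//; s/; PIV=np.array(\[666.,-191.,28.\])/; PIV=np.array([669.5,-191.,28.])/' h.py; python3 - <<'E'
from h import *
from rig import bot
np.set_printoptions(precision=2,suppress=True)
p=np.array(bot.read_state()["ee_pos"]); print(p, PIV+RP.apply([-BACK,0,UP]))
bot.servo_line(p+[0,0,15],speed=40)
s=bot.read_state(); print(s["grip_width"],s["grip_force"],s["ft_force"],s["clock"])
bot.servo_line(p+[0,0,140],speed=150)
for u in(60,25):
    q=bot.ik(atclip(85,u),quat(tool(RC,1))); print(atclip(85,u),q)
bot.move_to(atclip(85,60),quat(tool(RC,1)))
bot.servo_line(atclip(85,25),speed=100)
s=bot.read_state(); print(s["ee_pos"],s["grip_width"],s["grip_force"],s["ft_force"],s["clock"])
a=bot.read_camera("scene"); pickle.dump(a,open("s2.pkl","wb")); b=bot.read_camera("top"); pickle.dump(b,open("t2.pkl","wb"))
f=lambda c,x,y:cv2.resize(c["image"][y:y+75,x:x+50],(400,600),interpolation=cv2.INTER_CUBIC)
cv2.imwrite("pics/air.png",np.hstack([f(a,445,240),f(b,188,170)]))
E
```

```text
[ 612.03 -174.12    8.86] [ 612.12 -173.46    8.  ]
59.54713900089793 8.177727219481312 [-0.32  0.6  -1.53] 11.5333
[441.59 225.22  89.42] [ 0.51  0.23  2.   -0.35  0.67 -0.86]
[453.44 223.34  56.55] [ 0.49  0.31  1.99 -0.38  0.59 -0.84]
[453.61 223.09  56.53] 59.09709240146751 8.24387003071024 [-0.21 -0.01 -1.46] 14.65
```

View pics/air.png

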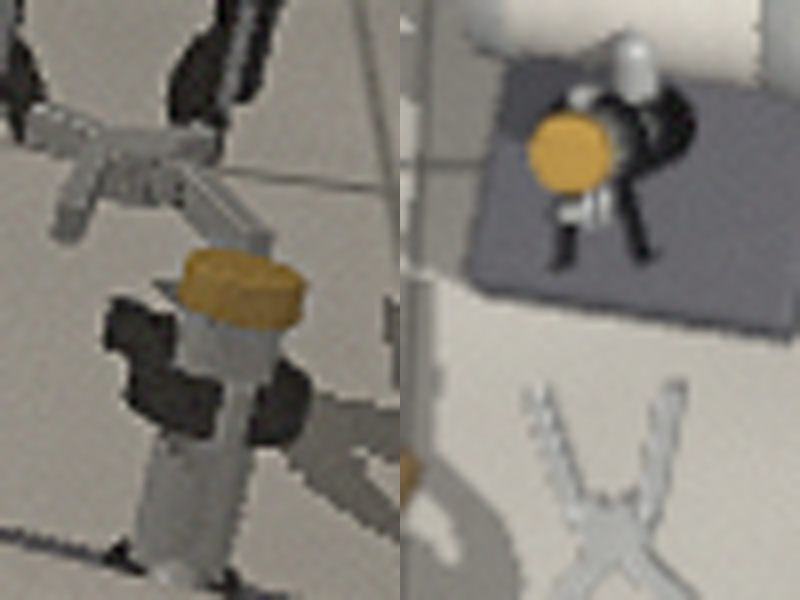

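On the left, the jaw tips are at scene crop (68,225) and (262,238). On the right, they are at top crop (140,390) and (273,387), aimed at the ears and clear of the clip. I'll triangulate the tips against the prediction.

```bash
python3 - <<'E'
from h import *
np.set_printoptions(precision=1,suppress=True)
s,t=load("s2"),load("t2"); inv=RC.inv()
T=[tri(t,(188+140/8-.5,170+388/8-.5),s,(477.2,269.3)),tri(t,(188+273/8-.5,170+385/8-.5),s,(453,267.6))]
for n,(p,e) in zip("LR",T): print(n,p,"gap",e,"clip frame",inv.apply(p-C0))
print("gap",np.linalg.norm(T[0][0]-T[1][0]),"mid",inv.apply((T[0][0]+T[1][0])/2-C0))
print("pred px of clip-frame ear ends/cap top:",proj(t,C0+RC.apply([[-45,14,7],[-45,-14,7],[0,0,33]])),proj(s,C0+RC.apply([[-45,14,0],[-45,-14,0],[-38,-14,0],[0,0,33]])))
# jaw mid line heading in top: tips vs hub (612,520)
h=plane(t,[(188+212/8-.5,170+520/8-.5)],T[0][0][2]-15)[0]; print("hub clip frame",inv.apply(h-C0))
# jaw centre depth in cloud
C=cloud(s); P=C[262:272,449:457].reshape(-1,3); print(np.median(P[P[:,2]>90],0))
E
```

```text
L [557.7 255.  106. ] gap 0.4605968137710411 clip frame [-86.6  24.4  17.8]
R [559.4 205.8 103.6] gap 2.8914149628879566 clip frame [-88.6 -24.5  12.4]
gap 49.2438323973305 mid [-87.6  -0.1  15.1]
pred px of clip-frame ear ends/cap top: [[208.3 203.1]
 [217.7 202.6]
 [209.2 188.1]] [[474.3 282.5]
 [460.7 280.2]
 [461.2 281.3]
 [475.3 273.2]]
hub clip frame [-135.9    2.4   17.8]
[558.2 205.6 105.9]
```

```bash
python3 - <<'E'
from h import *
np.set_printoptions(precision=1,suppress=True)
s,t=load("s2"),load("t2"); inv=RC.inv()
p,e=tri(t,(188+212/8-.5,170+520/8-.5),s,(461.4,259.5)); print("hub",p,e,inv.apply(p-C0))
for n in "st":
    c=load(n+"2"); C=cloud(c); V=c["image"].max(2).astype(int)-0; sat=c["image"].max(2).astype(int)-c["image"].min(2)
    Q=inv.apply(C.reshape(-1,3)-C0)
    m=(Q[:,0]<-55)&(Q[:,0]>-155)&(abs(Q[:,1])<38)&(Q[:,2]>-5)&(Q[:,2]<40)&(V.ravel()>85)
    q=Q[m]; 
    A=np.c_[q[:,0]+100,np.ones(len(q))]; print(n,m.sum(),"z=a*(x+100)+b",np.linalg.lstsq(A,q[:,2],rcond=None)[0])
    for x in(-145,-130,-115,-100,-85): k=abs(q[:,0]-x)<7; print(x,k.sum(),np.median(q[k],0) if k.any() else "")
E
```

```text
hub [511.4 227.7  94.6] 3.5292822316653596 [-135.5   -0.4   21.3]
s 224 z=a*(x+100)+b [-0.1 17.1]
-145 26 [-145.5   -7.7   25.5]
-130 79 [-128.3   -1.1   21.6]
-115 28 [-114.4   12.8   20.2]
-100 32 [-100.7   17.1   19.2]
-85 35 [-87.9 -23.1  16.7]
t 202 z=a*(x+100)+b [-0.1 20.3]
-145 48 [-145.    -2.1   25.7]
-130 52 [-130.2   -0.    24.4]
-115 36 [-114.8   14.9   21.8]
-100 37 [-100.3   18.4   21.5]
-85 14 [-91.    0.6  21.4]
```

The pliers are centred laterally, the tips are about 2.6 mm short of the commanded reach, and their height reads 15 instead of 25. I'll correct for that, move in so the tips just pass the ear ends, pre-close, and measure numerically.

```bash
cat >> h.py <<'E'
def jaws(c,ztop=6,Vmin=140):
    d=rays(c,[(u,v) for v in range(480) for u in range(640)]); i=RC.inv(); e=i.apply(np.array(c["eye"])-C0); D=i.apply(d)
    P=e+D*((ztop-e[2])/D[:,2])[:,None]; V=c["image"].max(2).ravel(); sat=V.astype(int)-c["image"].min(2).ravel()
    m=(V>Vmin)&(sat<40)&(P[:,0]>-62)&(P[:,0]<-28)&(abs(P[:,1])<34)&~((abs(P[:,1])<9)&(P[:,0]>-38))
    zc=i.apply(cloud(c).reshape(-1,3)-C0)[:,2]
    for n,k in(("L",m&(P[:,1]>0)),("R",m&(P[:,1]<0))):
        q=P[k]
        if len(q)<4: print(n,"few",len(q)); continue
        o=np.argsort(-q[:,0])[:6]; print(n,len(q),"tip x",q[o[:3],0].round(1),"y",q[o,1].mean().round(1),"ztop(depth)",np.median(zc[k]).round(1))
    b=(V<75)&(P[:,0]<-30)&(P[:,0]>-52)&(abs(P[:,1])<26)
    for n,k in(("earL",b&(P[:,1]>0)),("earR",b&(P[:,1]<0))):
        q=P[k]; print(n,len(q),"x",(q[:,0].min().round(1),q[:,0].max().round(1)) if len(q) else "","y",q[:,1].mean().round(1) if len(q) else "")
E
python3 - <<'E'
from h import *
from rig import bot
np.set_printoptions(precision=2,suppress=True)
bot.servo_line(atclip(60,13),speed=80)
hit=bot.servo_line(atclip(40,13),speed=40,until_force=5)
s=bot.read_state(); print(hit,s["ee_pos"],s["grip_width"],s["grip_force"],s["ft_force"],s["clock"])
jaws(bot.read_camera("top"))
for w in(56,53):
    bot.move_gripper(w,30); s=bot.read_state(); print(w,s["grip_width"],s["grip_force"],s["ft_force"],s["clock"])
    c=bot.read_camera("top");jaws(c)
pickle.dump(c,open("t3.pkl","wb")); pickle.dump(bot.read_camera("scene"),open("s3.pkl","wb"))
E
```

```text
False [499.71 225.19  60.26] 59.10555804947136 8.246497292966524 [-1.12 -0.45 -0.83] 15.9
L 22 tip x [-44.2 -44.4 -47. ] y 25.7 ztop(depth) 7.9
R 17 tip x [-43.8 -46.5 -46.7] y -22.7 ztop(depth) 8.7
earL 14 x (np.float64(-44.8), np.float64(-30.3)) y 14.1
earR 15 x (np.float64(-43.5), np.float64(-31.5)) y -13.4
56 56.190200264532415 10.015455900902452 [ 0.82  0.31 -0.69] 16.1667
L 23 tip x [-44.2 -44.4 -47.1] y 25.2 ztop(depth) 4.9
R 19 tip x [-43.7 -43.8 -43.9] y -22.4 ztop(depth) 5.1
earL 15 x (np.float64(-44.8), np.float64(-30.3)) y 14.3
earR 14 x (np.float64(-43.4), np.float64(-31.5)) y -13.1
53 53.162961175255596 10.312804796612909 [ 0.25  0.68 -1.93] 16.4333
L 22 tip x [-47.4 -47.6 -47.7] y 18.5 ztop(depth) -11.5
R 21 tip x [-41.2 -43.8 -43.9] y -26.4 ztop(depth) -7.4
earL 12 x (np.float64(-42.1), np.float64(-30.3)) y 14.4
earR 15 x (np.float64(-43.5), np.float64(-31.5)) y -13.4
```

At 53 mm the readings changed: the left and right jaws are uneven and the depth dropped. I'll spend the last view on this.

```bash
python3 - <<'E'
from h import *
a,b=load("s3"),load("t3")
f=lambda c,x,y:cv2.resize(c["image"][y:y+75,x:x+50],(400,600),interpolation=cv2.INTER_CUBIC)
cv2.imwrite("pics/pre.png",np.hstack([f(a,440,240),f(b,188,170)]))
E
```

```text
(no output)
```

View pics/pre.png

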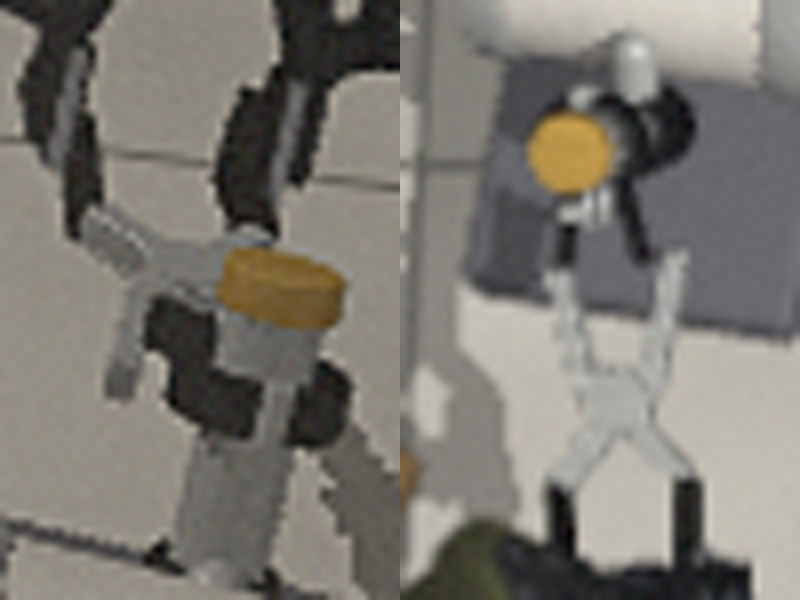

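The left half shows the pliers pitched down in the grip, with a tip at (120,390). The right half shows the jaws just short of the ears and about 4 mm off to the right. I'll back off, measure the droop and offset from the point clouds, and tilt the tool to compensate.

```bash
cat >> h.py <<'E'
def inhand(bot):
    """steel of the pliers in TOOL-aligned pliers axes relative to the TCP: midline, slope, tips"""
    st=bot.read_state(); Tp=rot(st["tool_rot"])*R.from_euler("z",-np.pi)*R.from_euler("x",-np.pi); p=np.array(st["ee_pos"])
    A=[]
    for n in("top","scene"):
        c=bot.read_camera(n); V=c["image"].max(2).astype(int); sat=V-c["image"].min(2)
        C=cloud(c); Q=Tp.inv().apply(C.reshape(-1,3)-p)
        m=(V.ravel()>80)&(sat.ravel()<45)&(Q[:,0]>28)&(Q[:,0]<135)&(abs(Q[:,1])<38)&(Q[:,2]>-15)&(Q[:,2]<45)&(C.reshape(-1,3)[:,2]>45)
        q=Q[m]; A.append(q)
        for k in range(2): 
            a,b=np.polyfit(q[:,0],q[:,2],1); q=q[abs(q[:,2]-a*q[:,0]-b)<9]
        print(n,len(q),"slope",a.round(3),"ztop at x=60,118:",(a*60+b).round(1),(a*118+b).round(1))
        for s in(1,-1):
            t=q[(q[:,1]*s>6)]; x=np.sort(t[:,0])[::-1]; k=t[:,0]>x[min(8,len(x)-1)]-4; print("  side",s,"xmax",x[[0,2,4]].round(1),"tip y",t[k,1].mean().round(1))
        h=q[abs(q[:,0]-60)<10]; print("  hub y",h[:,1].mean().round(1))
    return A
E
python3 - <<'E'
from h import *
from rig import bot
np.set_printoptions(precision=2,suppress=True)
bot.servo_line(atclip(80,13),speed=80)
s=bot.read_state(); print(s["grip_width"],s["grip_force"],s["ft_force"],s["clock"])
inhand(bot)
E
```

```text
53.15145186918152 10.297352119814605 [-0.26 -0.05 -1.07] 17.1833
top 230 slope -0.237 ztop at x=60,118: 10.0 -3.7
  side 1 xmax [113.  110.4 110. ] tip y 22.2
  side -1 xmax [114.1 113.3 110.5] tip y -20.7
  hub y 0.1
scene 234 slope -0.254 ztop at x=60,118: 8.3 -6.5
  side 1 xmax [89.7 84.  82.4] tip y 11.2
  side -1 xmax [119.1 117.3 116. ] tip y -23.6
  hub y -2.6
```

Droop is about 0.215 rad, and the tips sit at (114.5, 0.7, -10.5) from the TCP in tool axes. I'll pitch the tool up to match and re-approach.

```bash
cat >> h.py <<'E'
PITCH=-.215; RC2=RC*R.from_euler("y",PITCH); OFF=np.array([114.5,.7,-10.5])
def at2(r,h=1.,lat=0): return C0+RC.apply([-r,lat+.3,h])-RC2.apply(OFF)
E
python3 - <<'E'
from h import *
from rig import bot
np.set_printoptions(precision=2,suppress=True)
q=quat(tool(RC2,1))
for r in(80,38): print(at2(r),bot.ik(at2(r),q))
bot.servo_line(at2(80),q,speed=60)
s=bot.read_state(); print(s["ee_pos"],s["grip_width"],s["grip_force"],s["clock"])
inhand(bot)
c=bot.read_camera("top"); C=RC.inv().apply(cloud(c).reshape(-1,3)-C0); V=c["image"].max(2).ravel()
m=(C[:,0]<-74)&(C[:,0]>-115)&(abs(C[:,1])<34)&(abs(C[:,2])<25)&(V>110); print("clip frame: xmax",np.sort(C[m,0])[-5:], "ztop",np.median(C[m&(C[:,0]>-95),2]),m.sum())
E
```

```text
[467.97 222.48  42.49] [ 0.52  0.33  2.09 -0.92  0.39 -0.3 ]
[507.46 224.89  56.59] [ 0.48  0.36  1.99 -0.79  0.41 -0.47]
[468.25 222.6   42.67] 53.292029963534574 10.359863523335662 18.0167
top 237 slope -0.231 ztop at x=60,118: 9.9 -3.5
  side 1 xmax [116.1 113.8 110.3] tip y 22.5
  side -1 xmax [117.  112.7 112.6] tip y -21.0
  hub y -0.4
scene 205 slope -0.242 ztop at x=60,118: 7.4 -6.7
  side 1 xmax [94.9 92.3 89.4] tip y 13.9
  side -1 xmax [118.6 118.3 117.2] tip y -23.6
  hub y -5.2
clip frame: xmax [-82.33 -81.96 -81.36 -81.08 -80.82] ztop 7.773629117660136 90
```

```bash
python3 - <<'E'
from h import *
from rig import bot
np.set_printoptions(precision=2,suppress=True)
q=quat(tool(RC2,1))
bot.servo_line(at2(52),q,speed=60)
hit=bot.servo_line(at2(37.5),q,speed=25,until_force=5)
s=bot.read_state(); print(hit,s["ee_pos"],at2(37.5),s["grip_width"],s["grip_force"],s["ft_force"],s["clock"])
jaws(bot.read_camera("top"),6,140); 
for w in(51,49.5):
    bot.move_gripper(w,30); s=bot.read_state(); print(w,s["grip_width"],s["grip_force"],s["ft_force"],s["clock"])
    c=bot.read_camera("top");jaws(c)
    m=0
pickle.dump(c,open("t4.pkl","wb"))
E
```

```text
False [507.84 224.82  56.67] [507.93 224.91  56.76] 53.04021423228251 10.361202046533435 [ 0.41  0.08 -0.55] 19.5167
L 28 tip x [-41.3 -41.5 -41.6] y 23.9 ztop(depth) 8.4
R 21 tip x [-40.6 -40.8 -40.9] y -20.7 ztop(depth) 6.6
earL 12 x (np.float64(-44.8), np.float64(-30.3)) y 13.4
earR 13 x (np.float64(-43.4), np.float64(-31.5)) y -12.7
51 51.30833230992289 10.986375625943765 [-0.18  1.42 -1.76] 19.7833
L 26 tip x [-38.6 -38.7 -41.3] y 23.2 ztop(depth) 7.7
R 22 tip x [-40.6 -40.8 -40.9] y -19.7 ztop(depth) 7.4
earL 10 x (np.float64(-42.1), np.float64(-30.3)) y 12.9
earR 12 x (np.float64(-43.2), np.float64(-31.5)) y -12.6
49.5 49.67120967704012 12.821170467723277 [-2.28  1.06 -1.86] 20.05
L 30 tip x [-38.6 -38.7 -41.3] y 23.2 ztop(depth) 8.2
R 25 tip x [-37.7 -37.9 -40.6] y -18.4 ztop(depth) 7.2
earL 10 x (np.float64(-42.1), np.float64(-30.3)) y 12.9
earR 9 x (np.float64(-43.2), np.float64(-31.5)) y -11.0
```

The jaws straddle the ears and force is just starting to rise. I'll squeeze in 1 mm steps with the grip capped.

```bash
python3 - <<'E'
from h import *
from rig import bot
np.set_printoptions(precision=1,suppress=True)
for w in np.arange(48.5,40,-1):
    bot.move_gripper(w,34); s=bot.read_state(); print(w,round(s["grip_width"],2),round(s["grip_force"],1),s["ft_force"],round(s["clock"],2))
    if s["grip_width"]>w+.8: break
jaws(bot.read_camera("top"))
E
```

```text
48.5 48.49 13.1 [-2.8  1.6 -2.1] 20.32
47.5 47.77 15.0 [-4.7  2.  -3.1] 20.53
46.5 46.89 18.0 [-5.2  1.2 -3.1] 20.75
45.5 45.74 21.2 [-6.9  0.7 -3.4] 20.97
44.5 44.71 24.7 [-8.7  1.8 -4.4] 21.18
43.5 44.38 28.3 [-10.4   1.5  -4.8] 21.4
L 28 tip x [-38.6 -38.7 -38.9] y 20.7 ztop(depth) 8.2
R 20 tip x [-37.6 -37.7 -37.9] y -18.0 ztop(depth) 7.4
earL 13 x (np.float64(-45.0), np.float64(-30.3)) y 11.2
earR 10 x (np.float64(-43.1), np.float64(-31.4)) y -10.3
```

```bash
python3 - <<'E'
from h import *
from rig import bot
np.set_printoptions(precision=1,suppress=True)
last=0
for w,f in((43,34),(42.5,34),(42,34),(41.5,34),(41,34),(40.5,34),(40,34),(39,34),(38,34)):
    bot.move_gripper(w,f); s=bot.read_state(); print(w,round(s["grip_width"],2),round(s["grip_force"],1),s["ft_force"],round(s["clock"],2))
    if s["grip_force"]>31: break
jaws(bot.read_camera("top"))
E
```

```text
43 43.35 30.1 [-10.    1.2  -4. ] 21.67
42.5 42.94 31.9 [-11.6   1.3  -5.3] 21.88
L 30 tip x [-38.6 -38.7 -38.9] y 20.7 ztop(depth) 6.5
R 21 tip x [-37.6 -37.7 -40.5] y -16.4 ztop(depth) 7.9
earL 13 x (np.float64(-42.2), np.float64(-30.3)) y 10.9
earR 10 x (np.float64(-43.1), np.float64(-31.4)) y -9.7
```

```bash
python3 - <<'E'
from h import *
from rig import bot
np.set_printoptions(precision=1,suppress=True)
for k in range(2):
    bot.dwell(.2); s=bot.read_state(); print(round(s["grip_width"],2),round(s["grip_force"],1),s["ft_force"],s["moment"],round(s["clock"],2))
c=bot.read_camera("top"); sc=bot.read_camera("scene"); pickle.dump(c,open("t5.pkl","wb")); pickle.dump(sc,open("s5.pkl","wb"))
inhand(bot)
# ear ends and jaw inner faces in the top picture, as brightness profiles across y at given r (plane z=7)
for r in(43,41,39,36,33):
    ys=np.arange(-30,31,2.); u=proj(c,C0+RC.apply(np.c_[-r*np.ones_like(ys),ys,6*np.ones_like(ys)])).astype(np.float32)
    print(r,cv2.remap(c["image"].max(2),u[:,0].copy(),u[:,1].copy(),cv2.INTER_LINEAR).ravel())
E
```

```text
43.03 11.5 [ 0.5 -0.5 -1.8] [-0.   0.2 -0.1] 22.13
42.63 12.1 [-1.2  0.2 -1.2] [0.  0.6 0. ] 22.33
top 247 slope -0.193 ztop at x=60,118: 8.1 -3.1
  side 1 xmax [132.5 129.9 128.1] tip y 15.0
  side -1 xmax [119.4 116.1 114.5] tip y -14.5
  hub y 1.0
scene 166 slope -0.236 ztop at x=60,118: 5.6 -8.1
  side 1 xmax [119.9 116.1  50.7] tip y 16.5
  side -1 xmax [123.2 121.1 120.2] tip y -16.6
  hub y -6.1
43 [107 107 108 110 113 123 145 157 150 118  73  52  62  91 108 108 109 106
 100  79  60  45  76 106 138 145 144 134 116 108 106]
41 [110 108 107 108 113 127 149 160 157 135  70  44  59  87 104 107 107 105
  99  73  53  40  80 123 160 161 160 152 121 109 107]
39 [111 109 108 108 113 128 153 162 159 142  66  43  58  81  98 107 106 103
  97  70  51  45  86 131 167 169 162 147 116 108 108]
36 [109 110 110 111 116 135 160 166 161 138  62  43  55  75  94 107 107 103
  92  67  47  42  68 109 144 166 159 140 110 107 108]
33 [110 109 110 112 114 127 141 145 140 114  51  42  53  73  95 112 121 109
  91  63  48  46  61  88 109 126 126 120 108 107 107]
```

The force fell to 12 N once the pliers slid about 4 mm forward in the pads, so the high reading was stick friction. I'll back off 3 mm and keep closing in small steps with pauses.

```bash
cat >> h.py <<'E'
def prof(c,rs=(43,40,37,34),z=6):
    for r in rs:
        ys=np.arange(-26,27,2.); u=proj(c,C0+RC.apply(np.c_[-r*np.ones_like(ys),ys,z*np.ones_like(ys)])).astype(np.float32)
        print(r,*cv2.remap(c["image"].max(2),u[:,0].copy(),u[:,1].copy(),cv2.INTER_LINEAR).ravel())
E
python3 - <<'E'
from h import *
from rig import bot
np.set_printoptions(precision=1,suppress=True)
p=np.array(bot.read_state()["ee_pos"]); bot.servo_line(p-RC.apply([3,0,0]),speed=15)
s=bot.read_state(); print(round(s["grip_width"],2),round(s["grip_force"],1),s["ft_force"],round(s["clock"],2))
for w in(42,41.5,41,40.5,40,39.5,39):
    bot.move_gripper(w,32); bot.dwell(.15); s=bot.read_state(); print(w,round(s["grip_width"],2),round(s["grip_force"],1),s["ft_force"],round(s["clock"],2))
    if s["grip_force"]>27: break
prof(bot.read_camera("top"))
E
```

```text
42.47 12.0 [-0.9 -1.6 -1.1] 22.86
42 42.57 12.0 [-1.4 -1.1 -1.9] 23.23
41.5 41.81 11.8 [-0.7 -0.  -1.4] 23.59
41 41.3 11.8 [-1.   0.5 -1.7] 23.96
40.5 40.93 11.9 [-0.1  0.4 -1. ] 24.32
40 40.1 11.9 [-1.4  1.4 -1.5] 24.69
39.5 39.82 12.0 [ 0.1  1.4 -1.8] 25.06
39 39.17 11.8 [-1.6  0.8 -2.7] 25.43
43 108 108 109 115 130 162 178 157 133 100 52 68 88 108 109 104 95 69 51 42 74 102 128 131 123 107 107
40 109 107 108 115 131 158 172 171 167 121 38 62 86 108 109 105 96 59 43 45 88 131 163 155 140 122 110
37 109 108 110 117 128 147 158 163 166 109 38 57 84 107 108 104 92 60 45 49 90 131 155 143 130 117 108
34 109 109 110 112 114 116 117 116 111 68 37 56 86 106 107 102 90 63 47 49 76 107 121 116 111 107 108
```

```bash
python3 - <<'E'
from h import *
from rig import bot
np.set_printoptions(precision=1,suppress=True)
for w in np.arange(38.4,29,-.6):
    bot.move_gripper(w,30); bot.dwell(.05); s=bot.read_state(); print(round(w,1),round(s["grip_width"],2),round(s["grip_force"],1),s["ft_force"],round(s["clock"],2))
    if s["grip_force"]>15.5: break
prof(bot.read_camera("top"))
E
```

```text
38.4 38.71 11.6 [-1.3  1.5 -2.1] 25.74
37.8 38.1 12.1 [-2.8  1.1 -1.9] 26.01
37.2 37.4 11.4 [-0.1  1.6 -0.4] 26.27
36.6 36.75 11.5 [-0.8  1.7 -2.2] 26.54
36.0 36.41 11.5 [-1.   0.7 -1.4] 26.81
35.4 35.77 11.6 [-0.7  1.  -1.3] 27.07
34.8 35.19 11.6 [-1.   1.5 -2.2] 27.34
34.2 34.65 11.6 [-1.4  1.7 -2. ] 27.61
33.6 33.7 11.5 [-0.7  1.1 -1.2] 27.88
33.0 33.27 11.7 [-2.1  1.1 -1.8] 28.14
32.4 32.28 11.5 [-0.5  0.1 -0.7] 28.41
31.8 31.87 11.8 [-0.6  1.3 -2.1] 28.68
31.2 31.29 12.3 [-1.7  1.8 -1.5] 28.94
30.6 30.94 12.8 [-1.7  1.6 -2. ] 29.21
30.0 30.32 13.0 [-1.3  1.  -1.6] 29.48
29.4 29.63 13.5 [-2.8  0.7 -0.6] 29.74
43 110 108 109 109 108 114 128 149 160 156 126 68 42 60 85 86 58 46 50 69 105 130 148 114 100 105 108
40 110 109 109 109 109 113 125 145 162 164 149 86 55 57 80 77 56 39 49 77 116 139 146 114 105 106 107
37 109 109 108 107 108 109 119 135 159 161 142 88 61 56 75 70 54 34 53 86 125 145 147 122 111 107 107
34 109 109 108 108 108 110 120 135 156 155 134 88 64 56 71 63 51 32 53 82 116 131 132 118 111 107 107
```

The ear spacing is now about 10 mm centre to centre, so the clip is nearly closed. I'll press lightly to the stop, open slightly, and check that it holds.

```bash
python3 - <<'E'
from h import *
from rig import bot
np.set_printoptions(precision=1,suppress=True)
for w in(29,28.5,28,27.5):
    bot.move_gripper(w,30); bot.dwell(.05); s=bot.read_state(); print(w,round(s["grip_width"],2),round(s["grip_force"],1),s["ft_force"],round(s["clock"],2))
    if s["grip_force"]>17: break
prof(bot.read_camera("top"),(41,37))
for w in(34,40): bot.move_gripper(w); s=bot.read_state(); print(w,round(s["grip_force"],1),s["ft_force"],s["clock"])
prof(bot.read_camera("top"),(43,41,37))
E
```

```text
29 29.61 14.7 [-3.   0.6 -2.2] 30.06
28.5 28.98 16.5 [-3.4 -0.1 -2.7] 30.32
28 28.19 18.4 [-5.7  0.5 -2.6] 30.59
41 106 106 107 108 108 111 116 124 152 160 143 80 51 60 81 72 39 41 57 85 123 147 154 120 107 108 109
37 109 110 108 107 107 107 113 124 156 161 144 88 63 60 74 66 49 37 59 97 140 149 138 103 103 108 108
34 10.1 [ 0.9 -0.4 -1.2] 30.875
40 7.8 [ 0.8  0.1 -0.5] 31.1083
43 96 85 84 89 97 103 101 86 64 45 38 47 61 80 84 71 42 40 46 58 80 95 108 108 108 107 108
41 104 98 97 100 106 106 103 96 83 62 34 44 58 77 88 72 36 40 51 69 91 103 109 109 108 106 107
37 109 109 109 109 108 108 107 105 100 74 42 39 55 77 91 72 47 40 55 77 100 106 106 108 107 106 108
```

The ears stay at about 12 mm centre spacing with the jaws released, so the clip is latched. I'll back out and measure how the pliers sit in the hand.

```bash
python3 - <<'E'
from h import *
from rig import bot
np.set_printoptions(precision=1,suppress=True)
p=np.array(bot.read_state()["ee_pos"])
hit=bot.servo_line(p-RC.apply([65,0,0]),speed=60,until_force=8)
s=bot.read_state(); print(hit,s["ee_pos"],s["grip_width"],s["grip_force"],s["ft_force"],s["moment"],s["clock"])
c=bot.read_camera("top"); prof(c,(43,41,37)); pickle.dump(c,open("t6.pkl","wb"))
inhand(bot)
pickle.dump(bot.read_camera("scene"),open("s6.pkl","wb"))
E
```

```text
False [444.7 221.1  34.5] 40.0296159863543 8.814045815815916 [ 0.4  0.5 -1. ] [ 0.   0.4 -0. ] 32.3917
43 108 107 109 110 107 105 100 89 69 51 40 46 59 82 91 79 44 44 50 61 82 96 106 106 106 107 107
41 106 105 109 110 107 106 103 97 86 63 31 41 57 78 89 73 37 39 51 70 92 104 107 106 106 106 107
37 107 107 107 107 108 106 106 105 98 74 45 43 57 78 94 75 49 38 52 75 100 105 105 105 106 107 108
top 28 slope -0.663 ztop at x=60,118: -21.1 -59.5
  side 1 xmax [44.2 40.6 39.1] tip y 15.0
  side -1 xmax [44.2 41.  39.6] tip y -15.2
  hub y -1.6
scene 28 slope -0.633 ztop at x=60,118: -24.1 -60.8
  side 1 xmax [41.1 37.5 36.4] tip y 14.5
  side -1 xmax [46.4 40.7 39.8] tip y -14.5
  hub y nanh.py:59: RuntimeWarning: Mean of empty slice.
  h=q[abs(q[:,0]-60)<10]; print("  hub y",h[:,1].mean().round(1))
  ret = ret.dtype.type(ret / rcount)
```

The clip holds, but the pliers have swung down in the grip. I'll raise them clear and measure their pitch.

```bash
python3 - <<'E'
from h import *
from rig import bot
np.set_printoptions(precision=1,suppress=True)
p=np.array(bot.read_state()["ee_pos"])
bot.servo_line(p+[-20,-40,130],speed=120)
s=bot.read_state(); print(s["ee_pos"],s["grip_width"],s["grip_force"],s["ft_force"],s["moment"],s["clock"])
Tp=rot(s["tool_rot"])*R.from_euler("z",-np.pi)*R.from_euler("x",-np.pi); p=np.array(s["ee_pos"])
for n in("top","scene"):
    c=bot.read_camera(n); pickle.dump(c,open(n[0]+"7.pkl","wb")); V=c["image"].max(2).ravel().astype(int); sat=V-c["image"].min(2).ravel()
    C=cloud(c).reshape(-1,3); Q=Tp.inv().apply(C-p); m=(Q[:,0]>-60)&(Q[:,0]<140)&(abs(Q[:,1])<45)&(Q[:,2]<48)&(Q[:,2]>-150)&(C[:,2]>22)
    print(n)
    for k,nm in((m&(V>80)&(sat<45),"steel"),(m&(V<75),"black")):
        q=Q[k]; print(nm,len(q))
        for x in range(-40,140,15):
            r=q[abs(q[:,0]-x)<7.5]
            if len(r)>3: print("  x",x,len(r),"z",np.percentile(r[:,2],[10,50,90]),"y",np.percentile(r[:,1],[5,95]))
E
```

```text
[424.4 181.1 163.8] 39.733256594966385 8.816282775514992 [-0.5  0.  -0.6] [ 0.   0.4 -0. ] 33.8917
top
steel 302
  x 5 22 z [14.7 26.3 36.8] y [-31.7  34.5]
  x 20 13 z [-10.9   3.4  13.8] y [-22.9  23.2]
  x 35 67 z [-21.2 -11.2  -2.9] y [-19.  21.]
  x 50 73 z [-35.5 -24.6 -15.9] y [-12.  12.]
  x 65 74 z [-54.5 -41.7 -30.5] y [-16.3  18.4]
  x 80 52 z [-70.4 -62.  -53.6] y [-18.6  20.4]
black 167
  x -10 22 z [30.5 36.9 44.5] y [12.4 23.2]
  x 5 75 z [19.6 29.5 39.9] y [-31.7  23.5]
  x 20 52 z [ 0.3 10.1 20.3] y [-22.4  20. ]
  x 35 9 z [-2.4  2.7  5.7] y [-21.1  21.1]
  x 125 5 z [-144.4 -137.9 -134.3] y [39.8 44.6]
scene
steel 407
  x 5 56 z [17.1 28.7 43.9] y [-27.7  24.6]
  x 20 10 z [-14.3  31.9  44.7] y [-26.1  23.2]
  x 35 67 z [-18.7 -12.3  -6.4] y [-21.2  16.6]
  x 50 86 z [-41.  -25.7 -18.3] y [-13.4  10.3]
  x 65 92 z [-50.2 -39.7 -31.8] y [-17.1  14.3]
  x 80 79 z [-73.6 -60.7 -52.1] y [-19.9  17.1]
  x 95 15 z [-70.7 -68.  -64.6] y [-19.6  18.5]
black 340
  x -10 38 z [24.9 39.2 45.9] y [-34.7  19. ]
  x 5 165 z [20.  30.  43.3] y [-34.4  31. ]
  x 20 67 z [ 1.7  9.9 19.1] y [-23.7  18.7]
  x 35 33 z [-16.9  -3.    1.9] y [-25.6  21.3]
  x 50 4 z [-42.6 -40.7 -39.5] y [-7.4  7.2]
  x 65 5 z [-47.4 -43.9 -39.3] y [-0.5  7.9]
  x 80 5 z [-75.2 -73.  -68.2] y [-15.7  17.7]
  x 125 19 z [-146.2 -141.5 -136.9] y [37.8 41.8]
```

The clip stays shut and the pliers hang at about 0.83 rad nose-down. Lowering them with a vertical tool onto the trivet's far edge will turn them flat in the light grip. First I'll carry them over and re-measure.

```bash
cat >> h.py <<'E'
PLY=quat(tool(RP,1)); TF=PIV+RP.apply([-65,0,0]); TF[2]=9.
def tp(dx,dz,lat=0): return TF+RP.apply([dx,lat,0])+[0,0,dz]
def side(bot,xs=range(5,140,15),zmin=22):
    s=bot.read_state(); p=np.array(s["ee_pos"]); c=bot.read_camera("scene"); c2=bot.read_camera("top")
    for c in(c,c2):
        V=c["image"].max(2).ravel().astype(int); sat=V-c["image"].min(2).ravel(); C=cloud(c).reshape(-1,3); Q=RP.inv().apply(C-p)
        m=(Q[:,0]>0)&(Q[:,0]<145)&(abs(Q[:,1])<36)&(C[:,2]>zmin)&(Q[:,2]<30)&(V>85)&(sat<45)
        print("--")
        for x in xs:
            r=Q[m&(abs(Q[:,0]-x)<7.5)]
            if len(r)>3: print("  x",x,len(r),"z",np.percentile(r[:,2],[10,50,90]).round(1),"y",np.percentile(r[:,1],[5,95]).round(1))
E
python3 - <<'E'
from h import *
from rig import bot
np.set_printoptions(precision=1,suppress=True)
bot.move_to([480,20,250],quat(tool(R.from_euler("z",-.08),1)))
bot.move_to(tp(15,170),PLY)
bot.servo_line(tp(15,115),speed=100)
s=bot.read_state(); print(s["ee_pos"],s["grip_width"],s["grip_force"],s["ft_force"],s["clock"])
side(bot)
E
```

```text
[ 622.  -176.3  124.8] 39.9539489134889 8.674448378296802 [ 0.3 -0.  -0.9] 36.5
--
  x 5 22 z [13.7 24.5 28.7] y [-32.3  25.4]
  x 20 15 z [-66.9   9.7  18.9] y [-22.8  26.3]
  x 35 83 z [-18.3 -11.4  -4.3] y [-21.5  19.5]
  x 50 110 z [-31.8 -23.7 -17.4] y [-10.5  12.5]
  x 65 120 z [-50.3 -40.8 -32.3] y [-16.1  16.3]
  x 80 97 z [-67.5 -59.6 -51.1] y [-18.2  19.1]
  x 95 13 z [-70.1 -67.9 -65.4] y [-20.7  19. ]
--
```

```bash
python3 - <<'E'
from h import *
from rig import bot
np.set_printoptions(precision=1,suppress=True)
bot.servo_line(tp(14,85),speed=80)
for dx,dz in((12,65),(9,45),(5,28),(2,14),(0,6)):
    hit=bot.servo_line(tp(dx,dz),speed=50,until_force=9)
    s=bot.read_state(); print(dz,hit,s["ee_pos"],s["grip_width"],round(s["grip_force"],1),s["ft_force"],s["clock"])
    if hit: break
side(bot,range(20,140,15),24)
E
```

```text
65 False [ 618.8 -175.5   73.9] 40.07382165258238 9.8 [ 1.5 -0.4 -1.1] 37.675
45 False [ 616.  -174.6   53.9] 40.163299208995596 9.7 [ 1.4  0.8 -1.1] 38.2333
28 False [ 612.  -173.4   36.8] 39.62785055409013 10.0 [-0.2 -0.1  0.4] 38.7333
14 False [ 609.1 -172.5   22.6] 39.602518780355574 9.9 [-0.2 -0.1 -0.2] 39.1667
6 False [ 607.1 -171.9   14.7] 40.39645851667077 9.9 [-1.2  0.6 -0.6] 39.4833
--
  x 20 4 z [20.5 21.5 22.2] y [-16.2  13.8]
  x 35 4 z [17.3 19.6 20.8] y [-26.9 -19.5]
  x 50 68 z [11.1 18.9 20.7] y [-19.2  22. ]
  x 65 57 z [15.4 20.1 22. ] y [-11.9  12.6]
  x 80 75 z [16.1 20.  21.8] y [-12.9  12.2]
  x 95 50 z [14.6 18.9 20.2] y [-16.2  16.2]
  x 110 48 z [15.6 18.6 20.2] y [-18.3  18.6]
  x 125 51 z [10.9 17.4 19.6] y [-20.4  19.9]
--
  x 110 17 z [15.4 20.1 23.7] y [-19.1  17.9]
  x 125 17 z [13.5 18.1 22.9] y [-20.4  19.7]
```

The pliers now lie nearly flat on the trivet, with the hub top at z≈35 and the jaw top at 33.5. I'll open gradually, lowering slightly to offset the pads' swing, then check and retreat.

```bash
python3 - <<'E'
from h import *
from rig import bot
np.set_printoptions(precision=1,suppress=True)
z=6
bot.servo_line(tp(0,4.5),speed=20,until_force=8); z=4.5
for w in(46,52,58,64,70,80):
    bot.move_gripper(w,20)
    z-=.8; bot.servo_line(tp(0,z),speed=20,until_force=8)
    s=bot.read_state(); print(w,s["ee_pos"],round(s["grip_force"],1),s["ft_force"],s["clock"])
bot.move_gripper(85)
side(bot,range(20,140,15),24)
E
```

```text
46 [ 607.4 -172.    12.8] 8.6 [-1.6 -0.5  2.6] 40.3167
52 [ 607.3 -172.    11.8] 7.0 [-0.5 -0.3 -1. ] 40.8
58 [ 607.3 -172.    11. ] 6.8 [-0.7 -0.5 -0.5] 41.2833
64 [ 607.3 -172.    10.2] 6.7 [-0.3  1.4 -0.5] 41.7667
70 [ 607.3 -172.     9.4] 0.0 [0.6 0.6 0.7] 42.25
80 [ 607.3 -172.     8.6] 0.0 [-0.   0.3  0.4] 42.7667
--
  x 50 76 z [18.1 24.3 26.3] y [-24.   24.9]
  x 65 59 z [22.2 26.4 28.1] y [-12.1  13.7]
  x 80 100 z [17.5 24.9 27.4] y [-16.5  16.9]
  x 95 55 z [18.2 24.  26.1] y [-23.   22.4]
  x 110 57 z [18.6 24.4 25.8] y [-27.4  26.7]
  x 125 29 z [16.8 22.  26.2] y [-30.2  28.5]
--
  x 110 19 z [20.7 23.1 28.3] y [-29.7  26.5]
```

```bash
python3 - <<'E'
from h import *
from rig import bot
np.set_printoptions(precision=1,suppress=True)
bot.servo_line(tp(0,120),speed=120)
bot.move_joints([-1.237,0.3,1.521,0,1.321,-0.067])
s=bot.read_state(); print(s["ft_force"],s["grip_width"],s["clock"])
t=bot.read_camera("top"); c0=load("top"); prof(t,(43,41,37))
C=cloud(t); V=t["image"].max(2); Q=RP.inv().apply(C.reshape(-1,3)-PIV)
box=(abs(Q[:,1])<45)&(Q[:,2]>-3)&(Q[:,2]<25)
for x in range(-105,75,20):
    r=Q[box&(abs(Q[:,0]-x)<10)]
    if len(r)>3: print(x,len(r),"z",np.percentile(r[:,2],[10,50,90]),"y",np.percentile(r[:,1],[5,95]))
d=cv2.absdiff(t["image"],c0["image"]).max(2)>45
k,l,st,ce=cv2.connectedComponentsWithStats(d.astype(np.uint8)); print("changed blobs",[(st[i].tolist()) for i in range(1,k) if st[i,4]>12])
E
```

```text
[-0.   0.2 -0.5] 85.07012175010993 46.1417
43 113 113 114 114 112 112 107 92 68 49 43 52 67 87 100 88 49 47 52 64 85 101 114 113 113 113 115
41 114 112 113 113 111 111 108 101 90 66 34 48 65 84 97 81 43 44 54 73 97 110 114 113 113 113 114
37 114 115 113 112 112 113 113 112 107 77 42 48 64 83 100 80 52 40 55 81 109 113 112 112 112 112 113
-105 25 z [ 3.4  7.7 10.1] y [-42.8  43.6]
-85 38 z [3.3 5.7 9.9] y [-38.8  37.6]
-65 36 z [ 2.3  8.2 13.4] y [-31.5  30.7]
-45 49 z [-2.2  6.  11.4] y [-31.1  30.1]
-25 70 z [-1.9  3.6 10.4] y [-36.5  28.4]
-5 72 z [-1.3  5.6 10.9] y [-34.8  14.2]
15 53 z [ 1.8  7.1 10.6] y [-21.6  18.7]
35 38 z [ 1.9  6.4 10.5] y [-27.4  23.1]
55 12 z [ 4.7  6.4 11.3] y [-30.   27.7]
changed blobs [[181, 181, 6, 9, 16], [211, 192, 8, 11, 42]]
```

The pliers lie flat where they started, the clip is still shut and the bystanders haven't moved, so I'm handing in.

```bash
python3 -c "
from rig import bot
print(bot.finish_job())"
```

```text
the job is handed in; nothing more can be done
None
```

The job is handed in at about 46 s: the clip is closed and stayed closed once the jaws let go, the pliers lie flat on the trivet, and the other things show no sign of having moved; the pad force briefly read 31.9 N while squeezing, for an estimated 16–23 N on each ear, under the 30 N crush limit.

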